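# Put the oil sampling drain together on the granite ledge

## Task

Put the sampling drain together, one part after another: first stand the steel cup inside the brass collar on the ledge, then set the brass funnel into the cup, then the strainer into the funnel, and last lay the copper ring over the strainer's post, each part sitting level and fully home on the one below and let go before the next. Leave the relief valve, position transducer, yoke and snubber where they are.

Things in the scene. Friction and masses are not known exactly. Their poses are not given: they have to be found in the camera images.
- collar: the target: low brass collar fixed to the ledge, 94 mm outside, 74 mm inside, 12 mm high, with a floor 2 mm thick that shows dark drain slots. Origin: centre of its underside, on the ledge (z = 0); z up. Standing on the floor of the collar the cup's origin is 2 mm above the collar's.
- cup: loose plain steel cup, open at the top, standing upright on the ledge: straight sides, 58 mm outside diameter, 50 mm inside, 62 mm high, floor 5 mm thick, about 0.36 kg. Origin: centre of its underside; z up through the mouth; round about z.
- stand: black plastic tube stand fixed to the ledge, in which the funnel hangs at the start: 58 mm outside, 50 mm inside, 48 mm high. Origin: centre of its underside; z up. Not a target: it stays empty afterwards.
- funnel: loose brass funnel, 66 mm high, 0.32 kg, hanging upright in the black stand. Origin: centre of the spout's lower end; z up. Spout 16 mm across up to 18 mm height, cone widening to 44 mm at 44 mm, then an upright band 64 mm across from 44 to 66 mm, to grip; mouth in the band 52 mm wide, 18 mm deep. Home, the band's flat underside lies on the cup's rim, the funnel's origin 18 mm above the cup's.
- strainer: loose steel strainer, 0.17 kg, standing on the ledge: tapered dark basket 16 mm high (34 mm across below, 46 mm above), flat flange 62 mm across from 16 to 20 mm height with small dark holes, upright grip post 16 mm across from 20 to 54 mm. Origin: centre of its underside; z up the post. Home, its flange lies on the funnel's rim, its origin 50 mm above the funnel's.
- ring: loose copper hold-down ring lying flat on the ledge: 50 mm outside diameter, 30 mm hole, 24 mm high, about 0.25 kg. Origin: centre of its underside; z up; round about z. Home, it lies flat on the strainer's flange around the post, its origin 20 mm above the strainer's.
- valve: bystander: bronze relief valve, loose, 62 by 42 mm and 58 mm high (square body, round bonnet on top, a brass stub at each end along x). Origin: centre of its underside. Leave it alone.
- transducer: bystander: black anodized position transducer, loose, lying box 74 by 30 by 28 mm along x, with a 16 mm steel rod at its +x end and an 8 mm plug at its -x end. Origin: centre of the box's underside. Leave it alone.
- yoke: bystander: zinc-plated U-shaped yoke, loose, lying flat, 60 by 56 mm and 20 mm high, open to +x. Origin: centre of its underside. Leave it alone.
- snubber: bystander: small copper pressure snubber, loose, lying along x, 62 mm long, 26 mm wide, 24 mm high (square body with a round stub at each end). Origin: centre of its underside. Leave it alone.
There are look-alikes about, which are no part of the job. What is shaped like the strainer but blue or turquoise is not meant. Leave any red look-alike of the cup alone.

How it is judged (in metres and radians):
On the way, in this order (a step that is already met when the one before it is completed fails the run):
1. the cup stands upright on the floor of the collar, let go (horizontal distance between cup and collar below 0.012 m and z of cup in the frame of collar between -0.002 and 0.006 m and angle between cup's own z axis and vertical below 0.08 rad and contact force between cup and the fingers below 0.1 N and linear speed of cup below 0.03 m/s), for 0.2 s.
2. the funnel sits in the cup with its band flat on the cup's rim, let go (horizontal distance between funnel and cup below 0.007 m and z of funnel in the frame of cup between 0.014 and 0.022 m and angle between funnel's own z axis and vertical below 0.08 rad and contact force between funnel and the fingers below 0.1 N and linear speed of funnel below 0.03 m/s), for 0.2 s.
3. the strainer sits in the funnel with its flange flat on the funnel's rim, let go (horizontal distance between strainer and funnel below 0.007 m and z of strainer in the frame of funnel between 0.046 and 0.054 m and angle between strainer's own z axis and vertical below 0.08 rad and contact force between strainer and the fingers below 0.1 N and linear speed of strainer below 0.03 m/s), for 0.2 s.
4. the ring lies on the strainer's flange with the post through it, let go (horizontal distance between ring and strainer below 0.01 m and z of ring in the frame of strainer between 0.016 and 0.024 m and angle between ring's own z axis and vertical below 0.08 rad and contact force between ring and the fingers below 0.1 N and linear speed of ring below 0.03 m/s), for 0.2 s.
At the end, for the whole second after the job is handed in: Cup upright on the collar's floor within 12 mm of its centre; funnel home in the cup and strainer home in the funnel, each within 7 mm of the axis below; ring on the flange around the post within 10 mm; each within 4 mm of its seated height, 0.08 rad of upright, let go and at rest (horizontal distance between cup and collar below 0.012 m and z of cup in the frame of collar between -0.002 and 0.006 m and angle between each of cup, funnel, strainer, ring's own z axis and vertical below 0.08 rad and linear speed of each of cup, funnel, strainer, ring below 0.02 m/s and contact force between each of cup, funnel, strainer, ring and the fingers below 0.1 N and horizontal distance between funnel and cup below 0.007 m and z of funnel in the frame of cup between 0.014 and 0.022 m and horizontal distance between strainer and funnel below 0.007 m and z of strainer in the frame of funnel between 0.046 and 0.054 m and horizontal distance between ring and strainer below 0.01 m and z of ring in the frame of strainer between 0.016 and 0.024 m); the robot touches nothing.
It fails at once if the valve is pushed more than 20 mm from its place (distance of valve from where it was at the start of the episode above 0.02 m).
It fails at once if the transducer is pushed more than 20 mm from its place (distance of transducer from where it was at the start of the episode above 0.02 m).
It fails at once if the yoke is pushed more than 20 mm from its place (distance of yoke from where it was at the start of the episode above 0.02 m).
It fails at once if the snubber is pushed more than 20 mm from its place (distance of snubber from where it was at the start of the episode above 0.02 m).
It also fails if it takes over 120 s, if anything falls off the work surface, if the arm or the gripper's body presses on something with over 40 N, if the wrist force passes 120 N, or if a joint passes its speed limit or range.

## Robot

A 7-joint arm with a two-finger parallel gripper is mounted at the origin on the work surface. World frame = base frame: x ahead of the robot, y to its left, z up, the work surface at z = 0. Lengths are in mm, angles in rad, forces in N, time in s.
With the tool pointing down it reaches from about 425 to 925 mm from the base axis. Payload 6.8 kg.
Tool frame: the origin (TCP) lies on the centre line of the jaws, within the pads' length; the fingertips stand 14 mm ahead of it and the grasp point (between the pads) lies 5 mm behind it; z points along the fingers, y is the line along which they close (so a half turn about z gives the same grasp; the last joint's range is limited). The gripper opens to 85 mm and grips with 20 to 120 N. Pads are 22 mm wide; open, the fingers measure 114 mm over their backs; the gripper's body (76 mm by 85 mm) begins 54 mm behind the grasp point. The pads swing forward as they close: fully open they stand 13 mm farther back than shut.
Start: joints at [1.033, 0.477, 0.022, 1.555, -0.011, 1.109, -0.083], TCP at [281.275, -613.621, 245.308] pointing down, gripper open.
Joint ranges: [-2.96, 2.96], [-0.34, 2.1], [-1.41, 1.46], [0.24, 2.44], [-1.37, 4.51], [0.17, 1.92], [-2.96, 2.96]. Speed limits (rad/s): [2.39, 2.39, 3.14, 3.14, 3.14, 3.14, 3.14].

## Interface

Orientations are given as a unit quaternion [x, y, z, w].
In Python, from workcell import bot, optics gives the robot as it stands. The module is installed in compiled form; this text tells all that it offers.
- The arm moves only by the tool carry_out, never from a script. Its arguments are lists of equal length, an entry for each row: "gripper": the opening in per cent of the stroke, from 0 (shut) to 100 (fully open); "xyz": the shift along the tool's x, y, z normalised to -1 to 1, where 1 is 0.08 m, a list of three; "rotation": the turn, a rotation vector about the tool's x, y, z normalised to -1 to 1, where 1 is 360 degrees, a list of three. A call has 1 to 5 rows; each row is the pose to reach, as a shift and turn from the pose commanded when the call began, along the tool's axes at that moment, turning the shorter way round; what a row does not reach only later rows make up. A row lasts 1/12 s, in which the tool goes at most 41.7 mm and 7.16 degrees, less where a joint would pass 70% of its speed; a pose out of reach is approached as far as the arm can. A call with a number of a shift or a turn outside -1 to 1 is refused whole. A call with a gripper value outside its range is refused whole. The fingers move at their own pace and stop on an object; the grip force is fixed at half the most. Time passes only in rows, so rows that repeat a pose let the fingers close. It gives the time, the measured TCP pose, the force, the opening and the grip force at its end, in the units of the state.
- bot.sense(): the state, without advancing time (a new reading comes with each control period).
- optics.read_camera(name): name is "side" or "top"; returns a dict with "pixels" (420x560x3 uint8, blue, green, red), "fx", "fy", "cx", "cy" (pixels), "k1" (the pictures are not rectified: a ray, as slopes to the right and down, at radius r is drawn at 1 + k1 r^2 times it, then the intrinsics apply), "pose" (4x4, takes a point from camera to world coordinates). Camera axes: x right, y down, z forward; pixel columns grow to the right and rows downward; lengths in mm; the calibration is good to about 2 mm. A picture is of the moment at which its call begins. There is no depth.
- bot.finish_job(): hands the job in; it is judged then, once.
Trained networks look in a picture, given as the dict that the camera call returned (one of the last four; its "shot" number tells which), for a name from the list of things; names that differ only in an ending like _2 or _b are one class to them, and where a whole thing is asked for, a point or a joint stands for the part that bears it (a point fixed in the world has none). Each returns a list of dicts, best first, with "confidence" (0 to 1); they miss things now and then, are a little off and sometimes report something else, mostly with a low value. They report only what shows in the picture. A call takes as long as a camera call. They do not tell look-alikes from the thing itself.
- optics.look_for(picture, thing): "rect" ([left, top, width, height] in pixels, round what is visible of it).
The state is a dict: "time": time; "q": joint angles; "qvel": joint speeds; "effort": joint torques, N m; "position": TCP position; "orientation": TCP orientation; "wrist_force": force on the tool from outside, world axes, zero at the start; "moment": the same for the moment, N m; "grip_width": finger opening in mm; "finger_force": force on a finger pad.
Only numpy, scipy, OpenCV 4.12 (cv2) and the standard library are available. Lean on these libraries where they do the work, as an engineer would, in place of code of your own. Each camera call takes 0.05 s, during which the arm holds its last target. There are 200 camera calls.

## Working session

There is one attempt and no reset: what is moved stays moved. The work goes in short steps, Python scripts to look and compute and a tool call to move; the robot and the scene stay as the last step left them, time stands still between calls to the robot, and variables do not carry over. Pictures are saved under pics/ and viewed, at most 14 in all, crops included, and the job is handed in when it is done.

Besides the shell and the picture viewer there is one more tool, called in YAML: its name, and indented under it one key for each argument. carry_out: Moves the arm, as the interface text tells. Its arguments: {"type":"object","properties":{"gripper":{"type":"array"},"xyz":{"type":"array"},"rotation":{"type":"array"}},"required":["gripper","xyz","rotation"]}

```bash
mkdir -p pics; cat > h.py <<'E'
import numpy as np, cv2
from workcell import bot, optics
def pix2world(p,u,v,z):
    s=cv2.undistortPoints(np.array([[[u,v]]],float),np.array([[p["fx"],0,p["cx"]],[0,p["fy"],p["cy"]],[0,0,1]]),np.array([p["k1"],0,0,0,0.]))[0,0] if False else None
    d=np.array([(u-p["cx"])/p["fx"],(v-p["cy"])/p["fy"]]); x=d.copy()
    for _ in range(30): x=d/(1+p["k1"]*(x@x))
    T=np.array(p["pose"]); r=T[:3,:3]@np.array([x[0],x[1],1]); o=T[:3,3]
    return (o+r*(z-o[2])/r[2])
def world2pix(p,X):
    T=np.array(p["pose"]); c=T[:3,:3].T@(np.array(X,float)-T[:3,3]); x=c[:2]/c[2]; x=x*(1+p["k1"]*(x@x))
    return np.array([p["fx"]*x[0]+p["cx"],p["fy"]*x[1]+p["cy"]])
E
python3 - <<'E'
from h import *
s=bot.sense(); print(s)
for n in("top","side"):
    p=optics.read_camera(n); cv2.imwrite(f"pics/{n}0.png",p["pixels"])
    print(n,p["fx"],p["cx"],p["cy"],p["k1"],np.round(p["pose"],3).tolist())
    for t in "collar cup stand funnel strainer ring valve transducer yoke snubber".split():
        for d in optics.look_for(p,t)[:3]:
            r=d["rect"]; print(t,np.round(r),round(d["confidence"],2),np.round(pix2world(p,r[0]+r[2]/2,r[1]+r[3]/2,20)[:2]))
E
```

```text
{'time': 0.0, 'q': array([ 1.032867  ,  0.47780476,  0.0223364 ,  1.5564699 , -0.01146799,
        1.10931113, -0.08313064]), 'qvel': array([ 0.00091135,  0.00013505,  0.00011618,  0.00042398,  0.00137388,
        0.00012125, -0.00129702]), 'effort': array([-1.75376795e-04, -5.96443856e+01,  1.60773341e+00, -2.81190741e+01,
        1.24327347e-02,  9.27876681e-03, -6.50831922e-07]), 'position': array([ 281.02206078, -613.08148365,  244.31473853]), 'orientation': array([ 9.76993318e-01,  2.13267878e-01, -2.79331601e-04, -8.89652605e-04]), 'wrist_force': array([0.14398848, 0.07865841, 0.68309721]), 'moment': array([ 0.00548448, -0.03543672,  0.00109826]), 'finger_force': 0.0, 'grip_width': 85.07534304596044}
top 418.9964842158276 279.63138428988754 210.74590402028727 -0.06367023614088481 [[0.003, -0.998, 0.063, 462.399], [-1.0, -0.005, -0.023, -12.377], [0.024, -0.063, -0.998, 871.044], [0.0, 0.0, 0.0, 1.0]]
collar [154. 149.  42.  46.] 0.9 [595. 181.]
collar [130. 221.  10.  28.] 0.5 [465. 261.]
cup [253. 223.  30.  36.] 0.61 [455.  -8.]
cup [270. 280.  31.  31.] 0.58 [345. -44.]
cup 
[... 761 characters left out ...]
collar [160. 235.  47.  44.] 0.88 [587. 189.]
cup [340. 212.  31.  42.] 0.93 [354. -59.]
cup [285. 202.  26.  41.] 0.87 [463. -12.]
stand [175. 321.  37.  26.] 0.75 [458. 298.]
stand [321. 182.  24.  28.] 0.56 [ 448. -124.]
funnel [168. 294.  43.  39.] 0.85 [492. 274.]
funnel [319. 180.  27.  31.] 0.23 [ 448. -125.]
strainer [273. 144.  32.  22.] 0.82 [ 606. -186.]
strainer [251. 126.  25.  21.] 0.82 [ 700. -209.]
strainer [256. 178.  27.  28.] 0.81 [566. -54.]
ring [348. 161.  20.  20.] 0.6 [ 444. -232.]
valve [321. 180.  22.  30.] 0.92 [ 450. -127.]
transducer [239. 258.  41.  38.] 0.58 [441. 143.]
yoke [200. 178.  31.  25.] 0.95 [664.  14.]
snubber [305. 123.  24.   9.] 0.73 [ 614. -323.]
```

View pics/top0.png

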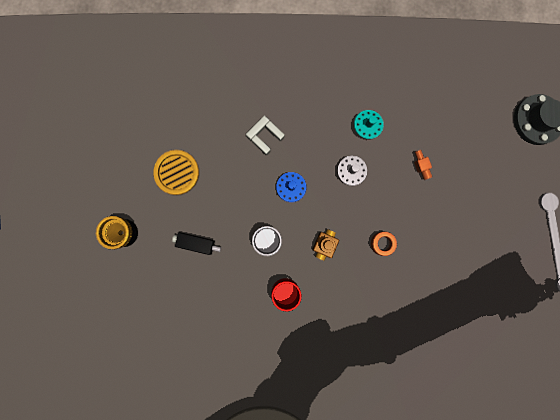

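```bash
python3 - <<'E'
import cv2
t=cv2.imread('pics/top0.png'); s=cv2.imread('pics/side0.png')
a=cv2.resize(t[95:320,240:400],None,fx=2.5,fy=2.5,interpolation=3)
b=cv2.resize(s[110:270,230:390],(400,400),interpolation=3)
import numpy as np
b=cv2.copyMakeBorder(b,0,a.shape[0]-400,0,0,0)
cv2.imwrite('pics/crop0.png',np.hstack([a,b]))
E
```

```text
(no output)
```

View pics/crop0.png

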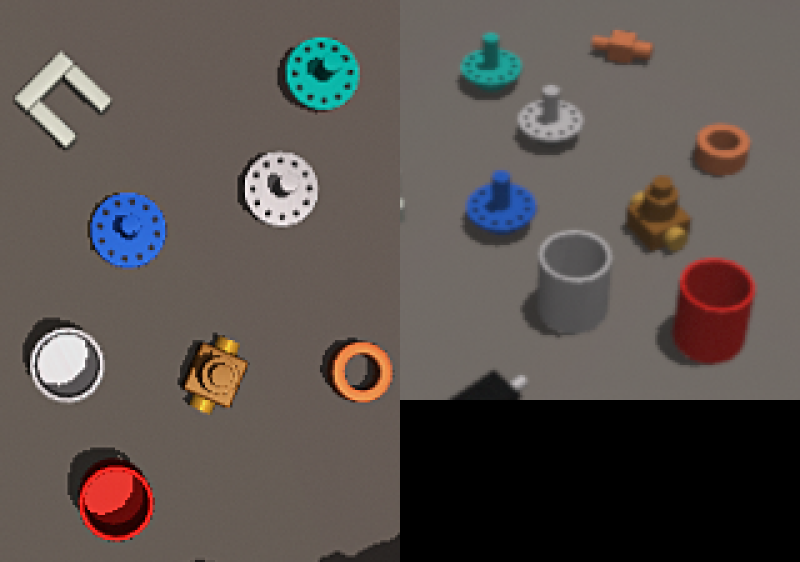

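The things that could be mistaken for a target, with top-picture pixels:
- **Cup:** the steel cup is at (266,240). The red look-alike at (287,296) stays.
- **Strainer:** the steel strainer is at (352,171). The blue one at (291,187) and the turquoise one at (369,124) stay.
- **Ring:** the copper ring is at (385,244). The snubber at (424,165) is also copper.
- **Other parts:** the collar is at (177,172). The funnel, in its stand, is at (114,232).

The close crop confirms the choice by colour and shape. Next I measure the exact centres.

```bash
cat > fit.py <<'E'
from h import *
from scipy.optimize import minimize
def edgefit(p,c,circs,rng=14):
    """Refine xy of a round thing: circs=[(radius,z)]; maximise gradient magnitude along projected circles."""
    g=cv2.GaussianBlur(p["pixels"],(0,0),0.8).astype(np.float32)
    G=np.sqrt(sum(cv2.Sobel(g[...,k],5,1,0)**2+cv2.Sobel(g[...,k],5,0,1)**2 for k in range(3)))
    G=np.minimum(G,250)
    a=np.linspace(0,2*np.pi,120,endpoint=False)
    def f(c):
        t=0
        for r,z in circs:
            P=np.array([world2pix(p,[c[0]+r*np.cos(q),c[1]+r*np.sin(q),z]) for q in a],np.float32)
            t-=cv2.remap(G,P[:,0].copy(),P[:,1].copy(),1).mean()
        return t
    b=min(((f((c[0]+i,c[1]+j)),c[0]+i,c[1]+j) for i in range(-rng,rng+1,2) for j in range(-rng,rng+1,2)))
    r=minimize(f,b[1:],method="Nelder-Mead",options=dict(initial_simplex=[b[1:],(b[1]+1,b[2]),(b[1],b[2]+1)]))
    return np.round(r.x,1),round(-r.fun)
E
cat > m.py <<'E'
from fit import *
C=dict(cup=((460,-10),[(29,62),(25,62)]),collar=((590,185),[(47,12),(47,0)]),funnel=((465,290),[(32,70),(26,70)]),strainer=((600,-183),[(31,20)]),ring=((446,-240),[(25,24),(15,24)]))
for n in("top","side"):
    p=optics.read_camera(n)
    for k,(c,ci) in C.items(): print(n,k,*edgefit(p,c,ci,20))
E
python3 m.py
```

```text
top cup [454.5  -6.4] 455
top collar [596.9 184.1] 486
top funnel [469.8 290.2] 471
top strainer [ 600.8 -181.6] 250
top ring [ 450.3 -246. ] 499
side cup [453.9  -1.7] 372
side collar [595.9 183.6] 415
side funnel [469.5 290.2] 436
side strainer [ 600.4 -181.4] 223
side ring [ 449.6 -245.3] 463
```

carry_out:
  gripper: [100, 100, 100, 100, 100]
  xyz:
    - [0, 0, 0]
    - [0, 0, 0]
    - [0, 0, 0]
    - [0, 0, 0]
    - [0, 0, 0]
  rotation:
    - [0, 0, 0.0684]
    - [0, 0, 0.0684]
    - [0, 0, 0.0684]
    - [0, 0, 0.0684]
    - [0, 0, 0.0684]

```text
time: 1.62
position: [281.4, -613.6, 245.3]
orientation: [1.0, -0.001, -0.0, 0.0]
wrist_force: [0.0, 0.0, 0.1]
grip_width: 85.2
finger_force: 0.0
```

carry_out:
  gripper: [100, 100, 100, 100]
  xyz:
    - [0.4, -1, 0]
    - [0.4, -1, 0]
    - [0.4, -1, 0]
    - [0.4, -1, 0]
  rotation:
    - [0, 0, 0]
    - [0, 0, 0]
    - [0, 0, 0]
    - [0, 0, 0]

```text
time: 1.95
position: [315.6, -530.9, 245.5]
orientation: [1.0, 0.004, 0.001, -0.001]
wrist_force: [0.0, 0.0, -0.3]
grip_width: 85.5
finger_force: 0.0
```

carry_out:
  gripper: [100, 100, 100]
  xyz:
    - [0.3, -1, 0]
    - [0.3, -1, 0]
    - [0.3, -1, 0]
  rotation:
    - [0, 0, 0]
    - [0, 0, 0]
    - [0, 0, 0]

```text
time: 2.2
position: [340.3, -447.3, 245.0]
orientation: [1.0, 0.004, 0.0, -0.002]
wrist_force: [0.3, 0.8, -0.2]
grip_width: 85.5
finger_force: 0.0
```

carry_out:
  gripper: [100, 100, 100]
  xyz:
    - [0.3, -1, 0]
    - [0.3, -1, 0]
    - [0.3, -1, 0]
  rotation:
    - [0, 0, 0]
    - [0, 0, 0]
    - [0, 0, 0]

```text
time: 2.45
position: [364.2, -367.4, 245.4]
orientation: [1.0, 0.005, 0.001, -0.002]
wrist_force: [0.0, 0.5, 0.6]
grip_width: 85.1
finger_force: 0.0
```

carry_out:
  gripper: [100, 100, 100]
  xyz:
    - [0.3, -1, 0]
    - [0.3, -1, 0]
    - [0.3, -1, 0]
  rotation:
    - [0, 0, 0]
    - [0, 0, 0]
    - [0, 0, 0]

```text
time: 2.7
position: [388.1, -287.5, 245.6]
orientation: [1.0, 0.005, 0.001, -0.001]
wrist_force: [0.3, 0.4, -0.3]
grip_width: 85.7
finger_force: 0.0
```

carry_out:
  gripper: [100, 100, 100]
  xyz:
    - [0.3, -1, 0]
    - [0.3, -1, 0]
    - [0.3, -1, 0]
  rotation:
    - [0, 0, 0]
    - [0, 0, 0]
    - [0, 0, 0]

```text
time: 2.95
position: [412.1, -207.5, 245.8]
orientation: [1.0, 0.005, 0.001, -0.001]
wrist_force: [1.2, 0.3, 0.4]
grip_width: 85.2
finger_force: 0.0
```

carry_out:
  gripper: [100, 100, 100]
  xyz:
    - [0.3, -1, 0]
    - [0.3, -1, 0]
    - [0.3, -1, 0]
  rotation:
    - [0, 0, 0]
    - [0, 0, 0]
    - [0, 0, 0]

```text
time: 3.2
position: [436.2, -127.4, 246.0]
orientation: [1.0, 0.005, 0.001, -0.001]
wrist_force: [-0.0, 0.7, 0.7]
grip_width: 85.4
finger_force: 0.0
```

carry_out:
  gripper: [100, 100, 100, 100]
  xyz:
    - [0.25, -1, 0]
    - [0.25, -1, 0]
    - [0.25, -1, 0]
    - [0.25, -1, 0]
  rotation:
    - [0, 0, 0]
    - [0, 0, 0]
    - [0, 0, 0]
    - [0, 0, 0]

```text
time: 3.53
position: [454.4, -52.4, 245.6]
orientation: [1.0, 0.003, 0.0, -0.0]
wrist_force: [-0.2, -1.1, -0.7]
grip_width: 85.4
finger_force: 0.0
```

carry_out:
  gripper: [100, 100, 100, 100]
  xyz:
    - [0, -0.62, 0.6]
    - [0, -0.62, 0.6]
    - [0, -0.62, 0.6]
    - [0, -0.62, 0.6]
  rotation:
    - [0, 0, 0]
    - [0, 0, 0]
    - [0, 0, 0]
    - [0, 0, 0]

```text
time: 3.87
position: [452.8, -5.1, 196.4]
orientation: [1.0, 0.001, -0.001, 0.0]
wrist_force: [-0.8, -1.2, 1.0]
grip_width: 85.4
finger_force: 0.0
```

carry_out:
  gripper: [100, 100, 100]
  xyz:
    - [0.02, 0, 1]
    - [0.02, 0, 1]
    - [0.02, 0, 1]
  rotation:
    - [0, 0, 0]
    - [0, 0, 0]
    - [0, 0, 0]

```text
time: 4.12
position: [451.6, -6.8, 112.7]
orientation: [1.0, -0.001, -0.005, 0.001]
wrist_force: [-1.3, 0.2, -1.0]
grip_width: 85.5
finger_force: 0.0
```

carry_out:
  gripper: [100, 100, 100, 100, 100]
  xyz:
    - [0, 0, 0.4]
    - [0, 0, 0.7]
    - [0, 0, 0.93]
    - [0, 0, 0.93]
    - [0, 0, 0.93]
  rotation:
    - [0, 0, 0]
    - [0, 0, 0]
    - [0, 0, 0]
    - [0, 0, 0]
    - [0, 0, 0]

```text
time: 4.53
position: [455.7, -5.3, 44.1]
orientation: [1.0, -0.001, 0.0, 0.0]
wrist_force: [0.1, 0.0, 0.5]
grip_width: 85.3
finger_force: 0.0
```

carry_out:
  gripper: [30, 30, 30, 30, 30]
  xyz:
    - [0, 0, 0]
    - [0, 0, 0]
    - [0, 0, 0]
    - [0, 0, 0]
    - [0, 0, 0]
  rotation:
    - [0, 0, 0]
    - [0, 0, 0]
    - [0, 0, 0]
    - [0, 0, 0]
    - [0, 0, 0]

```text
time: 4.95
position: [456.3, -4.7, 45.2]
orientation: [1.0, -0.0, 0.002, 0.001]
wrist_force: [-3.1, -2.5, 14.4]
grip_width: 56.7
finger_force: 60.9
```

carry_out:
  gripper: [30, 30, 30, 30, 30]
  xyz:
    - [0, 0, 0]
    - [0, 0, 0]
    - [0, 0, 0]
    - [0, 0, 0]
    - [0, 0, 0]
  rotation:
    - [0, 0, 0]
    - [0, 0, 0]
    - [0, 0, 0]
    - [0, 0, 0]
    - [0, 0, 0]

```text
time: 5.37
position: [456.3, -4.7, 45.2]
orientation: [1.0, -0.0, 0.002, 0.001]
wrist_force: [-3.4, -1.9, 14.8]
grip_width: 56.5
finger_force: 60.9
```

carry_out:
  gripper: [30, 30, 30, 30]
  xyz:
    - [0, 0, -0.3]
    - [0, 0, -0.9]
    - [0, 0, -0.9]
    - [0, 0, -0.9]
  rotation:
    - [0, 0, 0]
    - [0, 0, 0]
    - [0, 0, 0]
    - [0, 0, 0]

```text
time: 5.7
position: [457.2, -4.1, 118.1]
orientation: [1.0, -0.0, 0.004, -0.0]
wrist_force: [0.3, -0.3, -2.5]
grip_width: 56.4
finger_force: 65.9
```

carry_out:
  gripper: [30, 30, 30, 30]
  xyz:
    - [0.8, -0.8, 0]
    - [0.8, -0.8, 0]
    - [0.8, -0.8, 0]
    - [0.8, -0.8, 0]
  rotation:
    - [0, 0, 0]
    - [0, 0, 0]
    - [0, 0, 0]
    - [0, 0, 0]

```text
time: 6.03
position: [520.5, 63.4, 114.2]
orientation: [1.0, 0.002, 0.001, -0.001]
wrist_force: [-0.0, -0.4, -4.1]
grip_width: 56.5
finger_force: 65.9
```

carry_out:
  gripper: [30, 30, 30, 30]
  xyz:
    - [0.8, -0.8, 0]
    - [0.8, -0.8, 0]
    - [0.8, -0.8, 0]
    - [0.8, -0.8, 0]
  rotation:
    - [0, 0, 0]
    - [0, 0, 0]
    - [0, 0, 0]
    - [0, 0, 0]

```text
time: 6.37
position: [583.6, 127.0, 113.8]
orientation: [1.0, 0.002, -0.0, -0.001]
wrist_force: [0.3, 0.3, -3.0]
grip_width: 56.1
finger_force: 65.9
```

carry_out:
  gripper: [30, 30, 30, 30, 30]
  xyz:
    - [0.2, -0.76, 0]
    - [0.2, -0.76, 0]
    - [0.2, -0.76, 0]
    - [0.2, -0.76, 0]
    - [0.2, -0.76, 0]
  rotation:
    - [0, 0, 0]
    - [0, 0, 0]
    - [0, 0, 0]
    - [0, 0, 0]
    - [0, 0, 0]

```text
time: 6.78
position: [597.7, 182.7, 113.7]
orientation: [1.0, -0.0, -0.001, 0.001]
wrist_force: [0.2, -0.8, -2.4]
grip_width: 56.7
finger_force: 66.0
```

```bash
python3 - <<'E'
from h import *
im=[]
for n,(u,v) in(("top",(180,170)),("side",(185,225))):
    p=optics.read_camera(n); c=p["pixels"][v-75:v+75,u-75:u+75]; im.append(cv2.resize(c,(400,400),interpolation=3))
cv2.imwrite("pics/c1.png",np.hstack(im)); print(bot.sense()["position"])
E
```

```text
[598.24732964 182.23652187 114.21140507]
```

View pics/c1.png

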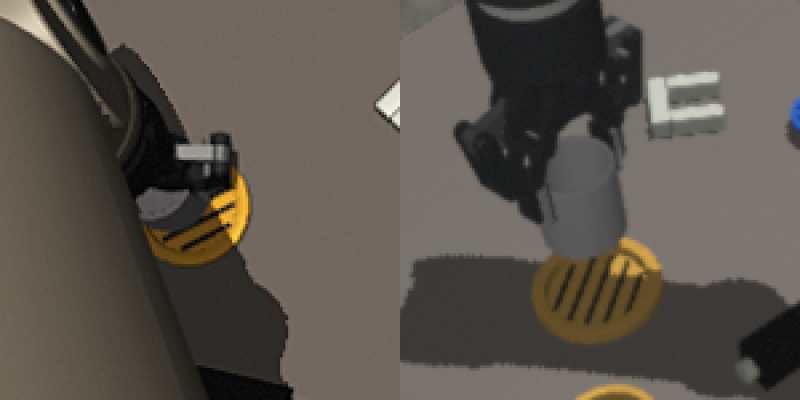

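The side crop shows the cup upright in the fingers, directly above the collar. Lowering it now.

carry_out:
  gripper: [30, 30, 30, 30, 30]
  xyz:
    - [0, -0.01, 0.3]
    - [0, -0.01, 0.5]
    - [0, -0.01, 0.7]
    - [0, -0.01, 0.75]
    - [0, -0.01, 0.75]
  rotation:
    - [0, 0, 0]
    - [0, 0, 0]
    - [0, 0, 0]
    - [0, 0, 0]
    - [0, 0, 0]

```text
time: 7.3
position: [597.8, 183.8, 53.6]
orientation: [1.0, -0.001, -0.001, 0.001]
wrist_force: [0.0, -0.3, -3.3]
grip_width: 56.8
finger_force: 65.9
```

carry_out:
  gripper: [30, 30, 30, 30]
  xyz:
    - [0, 0, 0.04]
    - [0, 0, 0.07]
    - [0, 0, 0.07]
    - [0, 0, 0.07]
  rotation:
    - [0, 0, 0]
    - [0, 0, 0]
    - [0, 0, 0]
    - [0, 0, 0]

```text
time: 7.63
position: [599.2, 185.7, 49.9]
orientation: [1.0, -0.0, 0.0, -0.0]
wrist_force: [-0.0, -0.3, -3.1]
grip_width: 56.6
finger_force: 66.0
```

carry_out:
  gripper: [30, 30, 30]
  xyz:
    - [0, 0, 0.03]
    - [0, 0, 0.03]
    - [0, 0, 0.03]
  rotation:
    - [0, 0, 0]
    - [0, 0, 0]
    - [0, 0, 0]

```text
time: 7.88
position: [599.4, 185.8, 47.4]
orientation: [1.0, -0.0, 0.001, -0.0]
wrist_force: [-0.0, -0.2, -0.4]
grip_width: 56.5
finger_force: 66.1
```

carry_out:
  gripper: [100, 100, 100, 100, 100]
  xyz:
    - [0, 0, 0]
    - [0, 0, 0]
    - [0, 0, 0]
    - [0, 0, 0]
    - [0, 0, 0]
  rotation:
    - [0, 0, 0]
    - [0, 0, 0]
    - [0, 0, 0]
    - [0, 0, 0]
    - [0, 0, 0]

```text
time: 8.3
position: [598.9, 185.6, 47.0]
orientation: [1.0, 0.0, 0.0, -0.0]
wrist_force: [-0.2, 0.1, -1.1]
grip_width: 85.6
finger_force: 0.0
```

carry_out:
  gripper: [100, 100, 100, 100]
  xyz:
    - [0, 0, -0.3]
    - [0, 0, -1]
    - [0, 0, -1]
    - [0, 0, -1]
  rotation:
    - [0, 0, 0]
    - [0, 0, 0]
    - [0, 0, 0]
    - [0, 0, 0]

```text
time: 8.63
position: [601.6, 186.8, 131.6]
orientation: [1.0, -0.0, 0.004, -0.001]
wrist_force: [0.7, -0.1, 0.1]
grip_width: 85.4
finger_force: 0.0
```

carry_out:
  gripper: [100, 100, 100, 100]
  xyz:
    - [-0.8, -0.8, -0.3]
    - [-0.8, -0.8, -0.3]
    - [-0.8, -0.8, -0.3]
    - [-0.8, -0.8, -0.3]
  rotation:
    - [0, 0, 0]
    - [0, 0, 0]
    - [0, 0, 0]
    - [0, 0, 0]

```text
time: 8.97
position: [531.8, 253.8, 151.3]
orientation: [1.0, 0.004, -0.0, -0.001]
wrist_force: [0.2, -0.1, -0.0]
grip_width: 85.4
finger_force: 0.0
```

carry_out:
  gripper: [100, 100, 100, 100]
  xyz:
    - [-0.8, -0.5, 0]
    - [-0.8, -0.5, 0]
    - [-0.8, -0.5, 0]
    - [-0.8, -0.5, 0]
  rotation:
    - [0, 0, 0]
    - [0, 0, 0]
    - [0, 0, 0]
    - [0, 0, 0]

```text
time: 9.3
position: [469.4, 290.1, 150.2]
orientation: [1.0, 0.002, -0.001, 0.0]
wrist_force: [1.2, -0.2, 0.2]
grip_width: 85.2
finger_force: 0.0
```

```bash
cat > m2.py <<'E'
from fit import *
p=optics.read_camera("side"); q=optics.read_camera("top")
print("cup side",edgefit(p,(597,184),[(29,64),(25,64)])); print("cup top",edgefit(q,(597,184),[(29,64),(25,64)]))
print("fun side",edgefit(p,(470,290),[(32,70),(26,70)]))
im=[cv2.resize(i["pixels"][v-75:v+75,u-75:u+75],(400,400),interpolation=3) for i,u,v in((q,160,180),(p,185,260))]
cv2.imwrite("pics/c2.png",np.hstack(im)); print(bot.sense()["position"])
E
python3 m2.py
```

```text
cup side (array([586.4, 175.8]), 107)
cup top (array([586.9, 169.8]), 470)
fun side (array([469.5, 290.9]), 180)
[471.74343087 288.40056612 150.33912477]
```

View pics/c2.png

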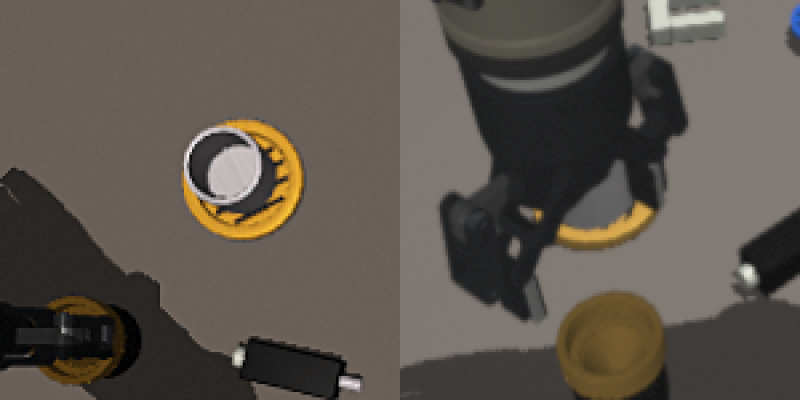

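```bash
python3 - <<'E'
from fit import *
q=optics.read_camera("top")
print(pix2world(q,168.2,166.9,64),pix2world(q,176.1,172.5,12))
for z in(12,64,75):print(z,edgefit(q,(597,184),[(29,z),(25,z)],24))
print("base", edgefit(q,(597,184),[(29,2)],20))
E
```

```text
[597.34804281 185.31719444  64.        ] [594.43689812 181.43172655  12.        ]
12 (array([595.6, 182.6]), 458)
64 (array([586.8, 169.9]), 470)
75 (array([595.7, 182.4]), 477)
base (array([605.1, 199.4]), 247)
```

Allowing for the rim's height, the cup is centred in the collar at about (597.5,185). Now the funnel.

carry_out:
  gripper: [100, 100, 100, 100]
  xyz:
    - [-0.016, -0.007, 0.3]
    - [-0.016, -0.007, 0.5]
    - [-0.016, -0.007, 0.5]
    - [-0.016, -0.007, 0.5]
  rotation:
    - [0, 0, 0]
    - [0, 0, 0]
    - [0, 0, 0]
    - [0, 0, 0]

```text
time: 9.78
position: [470.1, 288.8, 110.1]
orientation: [1.0, -0.001, -0.001, 0.001]
wrist_force: [0.9, 0.6, 0.8]
grip_width: 85.6
finger_force: 0.0
```

carry_out:
  gripper: [100, 100, 100, 100, 100]
  xyz:
    - [0, 0, 0.2]
    - [0, 0, 0.4]
    - [0, 0, 0.58]
    - [0, 0, 0.58]
    - [0, 0, 0.58]
  rotation:
    - [0, 0, 0]
    - [0, 0, 0]
    - [0, 0, 0]
    - [0, 0, 0]
    - [0, 0, 0]

```text
time: 10.2
position: [470.2, 289.9, 65.0]
orientation: [1.0, -0.0, 0.0, 0.0]
wrist_force: [-0.8, -0.6, 1.0]
grip_width: 85.3
finger_force: 0.0
```

carry_out:
  gripper: [40, 40, 40, 40, 40]
  xyz:
    - [0, 0, 0]
    - [0, 0, 0]
    - [0, 0, 0]
    - [0, 0, 0]
    - [0, 0, 0]
  rotation:
    - [0, 0, 0]
    - [0, 0, 0]
    - [0, 0, 0]
    - [0, 0, 0]
    - [0, 0, 0]

```text
time: 10.62
position: [470.6, 290.3, 66.7]
orientation: [1.0, -0.0, 0.001, -0.0]
wrist_force: [-2.1, -2.2, 10.7]
grip_width: 61.8
finger_force: 62.4
```

carry_out:
  gripper: [40, 40, 40]
  xyz:
    - [0, 0, 0]
    - [0, 0, 0]
    - [0, 0, 0]
  rotation:
    - [0, 0, 0]
    - [0, 0, 0]
    - [0, 0, 0]

```text
time: 10.87
position: [470.6, 290.3, 66.7]
orientation: [1.0, -0.0, 0.001, -0.0]
wrist_force: [-2.8, -3.6, 11.3]
grip_width: 61.9
finger_force: 62.4
```

carry_out:
  gripper: [40, 40, 40, 40]
  xyz:
    - [0, 0, -0.3]
    - [0, 0, -0.7]
    - [0, 0, -1]
    - [0, 0, -1]
  rotation:
    - [0, 0, 0]
    - [0, 0, 0]
    - [0, 0, 0]
    - [0, 0, 0]

```text
time: 11.2
position: [472.1, 292.1, 150.0]
orientation: [1.0, -0.0, 0.004, -0.002]
wrist_force: [1.3, 0.3, -2.5]
grip_width: 61.7
finger_force: 68.1
```

carry_out:
  gripper: [40, 40, 40, 40]
  xyz:
    - [0.4, 0.4, -0.1]
    - [0.8, 0.65, -0.1]
    - [0.8, 0.65, -0.1]
    - [0.8, 0.65, -0.1]
  rotation:
    - [0, 0, 0]
    - [0, 0, 0]
    - [0, 0, 0]
    - [0, 0, 0]

```text
time: 11.53
position: [535.6, 234.8, 152.0]
orientation: [1.0, -0.003, 0.0, 0.001]
wrist_force: [-0.9, 0.8, -4.4]
grip_width: 62.3
finger_force: 68.1
```

```bash
cat > m3.py <<'E'
from fit import *
p=optics.read_camera("side"); q=optics.read_camera("top")
print("cup side",edgefit(p,(597.5,185),[(29,64),(25,64)],6)); print("cup top",edgefit(q,(597.5,185),[(29,64),(25,64)],6))
im=[cv2.resize(i["pixels"][v-75:v+75,u-75:u+75],(400,400),interpolation=3) for i,u,v in((q,160,180),(p,185,260))]
cv2.imwrite("pics/c3.png",np.hstack(im)); print(bot.sense()["position"])
E
python3 m3.py
```

```text
cup side (array([625.9, 141. ]), 267)
cup top (array([597.4, 184.7]), 470)
[532.67888339 238.06994511 151.71689592]
```

View pics/c3.png

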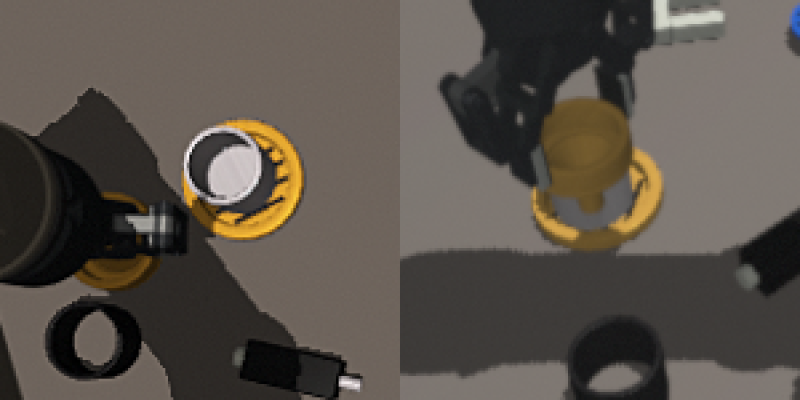

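The top fit puts the cup at (597.4,184.7), and the funnel hangs upright in the fingers. Moving over the cup and lowering.

carry_out:
  gripper: [40, 40, 40, 40]
  xyz:
    - [0.4, 0.4, 0]
    - [0.8, 0.67, 0]
    - [0.8, 0.67, 0]
    - [0.8, 0.67, 0]
  rotation:
    - [0, 0, 0]
    - [0, 0, 0]
    - [0, 0, 0]
    - [0, 0, 0]

```text
time: 11.97
position: [598.6, 182.6, 151.8]
orientation: [1.0, -0.002, -0.0, 0.001]
wrist_force: [-0.9, 1.1, -3.8]
grip_width: 61.8
finger_force: 68.1
```

```bash
python3 - <<'E'
from fit import *
p=optics.read_camera("side")
for z in (156,158,160): print(z,edgefit(p,(597.5,185),[(32,z),(26,z)],10))
print(bot.sense()["position"])
E
```

```text
156 (array([596.5, 178.3]), 210)
158 (array([594.6, 179.7]), 210)
160 (array([592.9, 181. ]), 210)
[596.96455794 184.7363806  151.79157062]
```

```bash
python3 - <<'E'
from fit import *
p=optics.read_camera("side")
for z in (150,154,158): print(z,edgefit(p,(597.5,185),[(32,z),(26,z)],10),edgefit(p,(597.5,185),[(32,z)],10))
im=p["pixels"].copy()
for r,z in((32,156),(26,156),(32,134),(8,90)):
    for a in np.linspace(0,6.28,60): 
        u,v=world2pix(p,[597.4+r*np.cos(a),184.7+r*np.sin(a),z]); im[int(v),int(u)]=(255,0,255)
cv2.imwrite("pics/c4.png",cv2.resize(im[150:290,110:250],(560,560),interpolation=0))
E
```

```text
150 (array([599.8, 176.9]), 209) (array([598.4, 180.9]), 121)
154 (array([595.9, 179.6]), 210) (array([594.6, 183.6]), 120)
158 (array([592.2, 182.3]), 211) (array([591.3, 186.5]), 118)
```

View pics/c4.png

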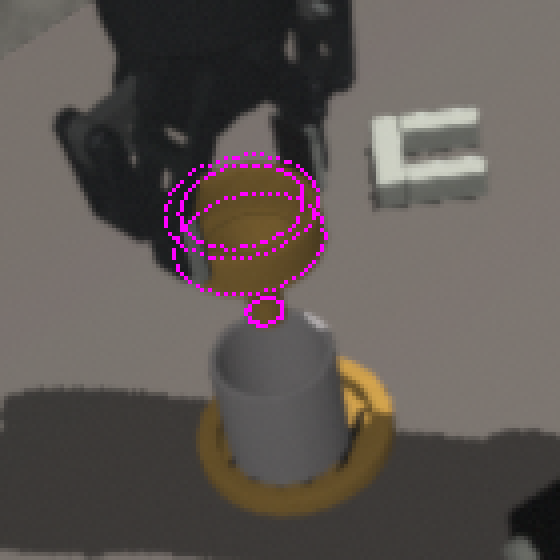

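The overlay on the side picture matches the funnel: spout at about (265,310) in the crop, above the cup's mouth. Lowering.

carry_out:
  gripper: [40, 40, 40, 40, 40]
  xyz:
    - [0, 0, 0.3]
    - [0, 0, 0.5]
    - [0, 0, 0.7]
    - [0, 0, 0.76]
    - [0, 0, 0.76]
  rotation:
    - [0, 0, 0]
    - [0, 0, 0]
    - [0, 0, 0]
    - [0, 0, 0]
    - [0, 0, 0]

```text
time: 12.48
position: [595.3, 185.8, 90.3]
orientation: [1.0, 0.001, -0.002, 0.0]
wrist_force: [-0.3, 0.1, -4.3]
grip_width: 61.8
finger_force: 68.1
```

carry_out:
  gripper: [40, 40, 40, 40]
  xyz:
    - [0, 0, 0.03]
    - [0, 0, 0.06]
    - [0, 0, 0.06]
    - [0, 0, 0.06]
  rotation:
    - [0, 0, 0]
    - [0, 0, 0]
    - [0, 0, 0]
    - [0, 0, 0]

```text
time: 12.82
position: [597.9, 184.8, 87.6]
orientation: [1.0, 0.0, 0.0, -0.0]
wrist_force: [0.9, -0.0, -3.4]
grip_width: 61.6
finger_force: 68.1
```

carry_out:
  gripper: [40, 40, 40]
  xyz:
    - [0, 0, 0.02]
    - [0, 0, 0.04]
    - [0, 0, 0.04]
  rotation:
    - [0, 0, 0]
    - [0, 0, 0]
    - [0, 0, 0]

```text
time: 13.07
position: [597.5, 184.4, 83.5]
orientation: [1.0, -0.0, -0.0, 0.0]
wrist_force: [0.0, 0.1, -3.2]
grip_width: 61.5
finger_force: 68.1
```

carry_out:
  gripper: [40, 40, 40]
  xyz:
    - [0, 0, 0.01]
    - [0, 0, 0.015]
    - [0, 0, 0.015]
  rotation:
    - [0, 0, 0]
    - [0, 0, 0]
    - [0, 0, 0]

```text
time: 13.32
position: [597.6, 184.5, 83.0]
orientation: [1.0, -0.0, 0.0, 0.0]
wrist_force: [-2.2, -0.7, 1.4]
grip_width: 61.5
finger_force: 68.6
```

carry_out:
  gripper: [100, 100, 100, 100, 100]
  xyz:
    - [0, 0, 0]
    - [0, 0, 0]
    - [0, 0, 0]
    - [0, 0, 0]
    - [0, 0, 0]
  rotation:
    - [0, 0, 0]
    - [0, 0, 0]
    - [0, 0, 0]
    - [0, 0, 0]
    - [0, 0, 0]

```text
time: 13.73
position: [597.8, 184.6, 82.6]
orientation: [1.0, -0.0, 0.0, -0.0]
wrist_force: [0.1, 0.4, 0.5]
grip_width: 85.8
finger_force: 0.0
```

carry_out:
  gripper: [100, 100, 100, 100]
  xyz:
    - [0, 0, -0.2]
    - [0, 0, -0.6]
    - [0, 0, -1]
    - [0, 0, -1]
  rotation:
    - [0, 0, 0]
    - [0, 0, 0]
    - [0, 0, 0]
    - [0, 0, 0]

```text
time: 14.07
position: [601.2, 186.2, 169.0]
orientation: [1.0, -0.0, 0.005, -0.002]
wrist_force: [1.2, 1.3, 1.0]
grip_width: 85.7
finger_force: 0.0
```

carry_out:
  gripper: [100, 100, 100]
  xyz:
    - [0, 1, 0]
    - [0, 1, 0]
    - [0, 1, 0]
  rotation:
    - [0, 0, 0]
    - [0, 0, 0]
    - [0, 0, 0]

```text
time: 14.32
position: [598.3, 94.3, 162.3]
orientation: [1.0, -0.005, 0.0, 0.003]
wrist_force: [-0.5, -1.7, -1.6]
grip_width: 84.9
finger_force: 0.0
```

carry_out:
  gripper: [100, 100, 100]
  xyz:
    - [0, 1, 0]
    - [0, 1, 0]
    - [0, 1, 0]
  rotation:
    - [0, 0, 0]
    - [0, 0, 0]
    - [0, 0, 0]

```text
time: 14.57
position: [597.6, 14.0, 162.1]
orientation: [1.0, -0.006, -0.0, 0.003]
wrist_force: [1.0, -2.2, 0.3]
grip_width: 85.6
finger_force: 0.0
```

carry_out:
  gripper: [100, 100, 100]
  xyz:
    - [0, 1, 0]
    - [0, 1, 0]
    - [0, 1, 0]
  rotation:
    - [0, 0, 0]
    - [0, 0, 0]
    - [0, 0, 0]

```text
time: 14.82
position: [597.1, -65.9, 162.2]
orientation: [1.0, -0.006, -0.0, 0.003]
wrist_force: [-0.4, -1.4, 0.4]
grip_width: 85.7
finger_force: 0.0
```

carry_out:
  gripper: [100, 100, 100]
  xyz:
    - [0, 1, 0]
    - [0, 1, 0]
    - [0, 1, 0]
  rotation:
    - [0, 0, 0]
    - [0, 0, 0]
    - [0, 0, 0]

```text
time: 15.07
position: [596.6, -145.9, 162.3]
orientation: [1.0, -0.006, -0.0, 0.003]
wrist_force: [0.5, -1.6, 0.1]
grip_width: 85.4
finger_force: 0.0
```

carry_out:
  gripper: [100, 100, 100, 100]
  xyz:
    - [0.04, 0.58, 0]
    - [0.04, 0.58, 0]
    - [0.04, 0.58, 0]
    - [0.04, 0.58, 0]
  rotation:
    - [0, 0, 0]
    - [0, 0, 0]
    - [0, 0, 0]
    - [0, 0, 0]

```text
time: 15.4
position: [600.7, -181.8, 162.2]
orientation: [1.0, -0.001, -0.0, -0.0]
wrist_force: [-0.2, 0.1, 0.2]
grip_width: 85.2
finger_force: 0.0
```

```bash
python3 - <<'E'
from fit import *
p=optics.read_camera("side"); q=optics.read_camera("top")
for n,i in(("side",p),("top",q)):
    print(n,edgefit(i,(597.5,185),[(32,86),(26,86)],8),edgefit(i,(597.5,185),[(32,86)],8), "str",edgefit(i,(600.5,-181.5),[(31,20)],4))
im=[cv2.resize(i["pixels"][v-60:v+60,u-60:u+60],(400,400),interpolation=3) for i,u,v in((q,170,170),(p,185,220))]
cv2.imwrite("pics/c5.png",np.hstack(im)); print(bot.sense()["position"])
E
```

```text
side (array([596.8, 185.1]), 415) (array([596.6, 185.1]), 226) str (array([ 600. , -181.3]), 190)
top (array([597.5, 185.3]), 434) (array([597.6, 184.6]), 230) str (array([ 598.7, -181.9]), 204)
[ 600.98621555 -179.95123198  162.41097894]
```

View pics/c5.png

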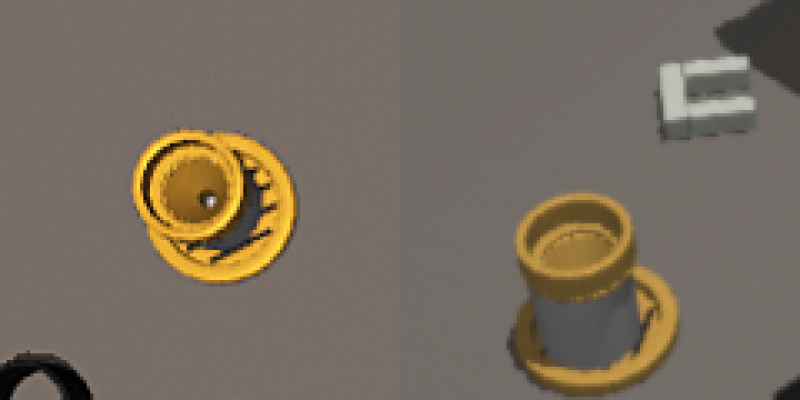

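The funnel is level on the cup at (597.2,185.0). Now the strainer.

carry_out:
  gripper: [100, 100, 100, 100]
  xyz:
    - [0, 0, 0.3]
    - [0, 0, 0.7]
    - [0, 0, 0.7]
    - [0, 0, 0.7]
  rotation:
    - [0, 0, 0]
    - [0, 0, 0]
    - [0, 0, 0]
    - [0, 0, 0]

```text
time: 15.83
position: [599.6, -180.1, 105.3]
orientation: [1.0, 0.001, -0.002, -0.001]
wrist_force: [0.1, 0.1, 0.6]
grip_width: 85.2
finger_force: 0.0
```

carry_out:
  gripper: [70, 50, 50, 50, 50]
  xyz:
    - [0, 0, 0.3]
    - [0, 0, 0.6]
    - [0, 0, 0.78]
    - [0, 0, 0.78]
    - [0, 0, 0.78]
  rotation:
    - [0, 0, 0]
    - [0, 0, 0]
    - [0, 0, 0]
    - [0, 0, 0]
    - [0, 0, 0]

```text
time: 16.25
position: [601.2, -181.5, 44.8]
orientation: [1.0, 0.0, 0.0, -0.0]
wrist_force: [0.2, 0.4, 0.0]
grip_width: 42.5
finger_force: 0.0
```

carry_out:
  gripper: [0, 0, 0, 0, 0]
  xyz:
    - [0, 0, 0]
    - [0, 0, 0]
    - [0, 0, 0]
    - [0, 0, 0]
    - [0, 0, 0]
  rotation:
    - [0, 0, 0]
    - [0, 0, 0]
    - [0, 0, 0]
    - [0, 0, 0]
    - [0, 0, 0]

```text
time: 16.67
position: [602.0, -181.9, 46.0]
orientation: [1.0, 0.0, 0.001, 0.0]
wrist_force: [-1.6, 0.9, 7.3]
grip_width: 13.9
finger_force: 58.4
```

carry_out:
  gripper: [0, 0, 0, 0, 0]
  xyz:
    - [0, 0, 0]
    - [0, 0, 0]
    - [0, 0, 0]
    - [0, 0, 0]
    - [0, 0, 0]
  rotation:
    - [0, 0, 0]
    - [0, 0, 0]
    - [0, 0, 0]
    - [0, 0, 0]
    - [0, 0, 0]

```text
time: 17.08
position: [602.0, -181.9, 45.9]
orientation: [1.0, -0.0, 0.001, 0.0]
wrist_force: [-1.9, 1.4, 6.8]
grip_width: 14.0
finger_force: 58.4
```

carry_out:
  gripper: [0, 0, 0, 0]
  xyz:
    - [0, 0, -0.3]
    - [0, 0, -0.7]
    - [0, 0, -1]
    - [0, 0, -1]
  rotation:
    - [0, 0, 0]
    - [0, 0, 0]
    - [0, 0, 0]
    - [0, 0, 0]

```text
time: 17.42
position: [604.1, -182.6, 129.9]
orientation: [1.0, -0.0, 0.005, 0.001]
wrist_force: [1.4, -0.0, -2.1]
grip_width: 13.7
finger_force: 58.7
```

carry_out:
  gripper: [0, 0, 0]
  xyz:
    - [0, -0.5, -0.5]
    - [0, -0.8, -0.5]
    - [0, -0.8, -0.5]
  rotation:
    - [0, 0, 0]
    - [0, 0, 0]
    - [0, 0, 0]

```text
time: 17.67
position: [602.9, -109.1, 167.1]
orientation: [1.0, 0.004, 0.003, -0.002]
wrist_force: [0.8, 3.3, -2.5]
grip_width: 13.8
finger_force: 59.0
```

carry_out:
  gripper: [0, 0, 0]
  xyz:
    - [0, -0.5, 0]
    - [0, -1, 0]
    - [0, -1, 0]
  rotation:
    - [0, 0, 0]
    - [0, 0, 0]
    - [0, 0, 0]

```text
time: 17.92
position: [600.3, -26.7, 163.9]
orientation: [1.0, 0.006, -0.0, -0.003]
wrist_force: [0.1, 2.5, -1.7]
grip_width: 13.4
finger_force: 59.1
```

carry_out:
  gripper: [0, 0, 0]
  xyz:
    - [0, -0.5, 0]
    - [0, -1, 0]
    - [0, -1, 0]
  rotation:
    - [0, 0, 0]
    - [0, 0, 0]
    - [0, 0, 0]

```text
time: 18.17
position: [599.8, 53.3, 164.0]
orientation: [1.0, 0.006, -0.0, -0.003]
wrist_force: [0.0, 1.2, -2.1]
grip_width: 14.0
finger_force: 59.3
```

carry_out:
  gripper: [0, 0, 0]
  xyz:
    - [0, -0.5, 0]
    - [0, -1, 0]
    - [0, -1, 0]
  rotation:
    - [0, 0, 0]
    - [0, 0, 0]
    - [0, 0, 0]

```text
time: 18.42
position: [599.2, 133.4, 164.1]
orientation: [1.0, 0.006, -0.0, -0.004]
wrist_force: [-0.1, 2.1, -1.5]
grip_width: 13.8
finger_force: 59.4
```

carry_out:
  gripper: [0, 0, 0, 0, 0]
  xyz:
    - [-0.04, -0.4, 0]
    - [-0.04, -0.785, 0]
    - [-0.04, -0.785, 0]
    - [-0.04, -0.785, 0]
    - [-0.04, -0.785, 0]
  rotation:
    - [0, 0, 0]
    - [0, 0, 0]
    - [0, 0, 0]
    - [0, 0, 0]
    - [0, 0, 0]

```text
time: 18.83
position: [597.2, 184.5, 163.5]
orientation: [1.0, 0.001, -0.001, 0.0]
wrist_force: [1.1, -0.6, -2.5]
grip_width: 13.7
finger_force: 59.5
```

```bash
python3 - <<'E'
from fit import *
p=optics.read_camera("side"); t=bot.sense()["position"]; print(t)
z0=t[2]-45.5
print(edgefit(p,(597.2,185),[(31,z0+20)],10))
im=p["pixels"].copy()
for r,z in((31,z0+20),(17,z0),(32,86)):
    for a in np.linspace(0,6.28,60): 
        u,v=world2pix(p,[597.2+r*np.cos(a),185+r*np.sin(a),z]); im[int(v),int(u)]=(255,0,255)
cv2.imwrite("pics/c6.png",cv2.resize(im[150:290,110:250],(560,560),interpolation=0))
E
```

```text
[597.46999819 183.56434572 163.53746147]
(array([592. , 187.9]), 140)
```

View pics/c6.png

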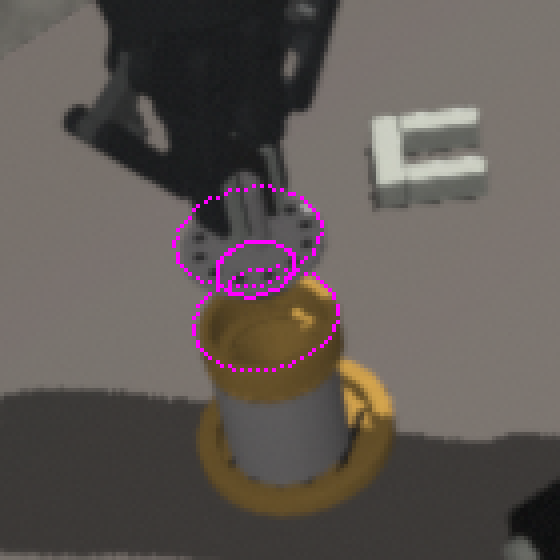

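The overlay shows the strainer level and centred over the funnel to within about 1 px. Lowering.

carry_out:
  gripper: [0, 0, 0, 0, 0]
  xyz:
    - [0, 0, 0.2]
    - [0, 0, 0.35]
    - [0, 0, 0.5]
    - [0, 0, 0.52]
    - [0, 0, 0.52]
  rotation:
    - [0, 0, 0]
    - [0, 0, 0]
    - [0, 0, 0]
    - [0, 0, 0]
    - [0, 0, 0]

```text
time: 19.3
position: [596.8, 184.0, 121.1]
orientation: [1.0, -0.0, -0.001, 0.001]
wrist_force: [0.7, -1.1, -1.4]
grip_width: 13.5
finger_force: 59.5
```

carry_out:
  gripper: [0, 0, 0]
  xyz:
    - [0, 0, 0.03]
    - [0, 0, 0.03]
    - [0, 0, 0.03]
  rotation:
    - [0, 0, 0]
    - [0, 0, 0]
    - [0, 0, 0]

```text
time: 19.55
position: [597.9, 185.1, 120.6]
orientation: [1.0, 0.0, 0.0, -0.0]
wrist_force: [-1.1, 0.4, -1.9]
grip_width: 13.4
finger_force: 59.5
```

carry_out:
  gripper: [0, 0, 0]
  xyz:
    - [0, 0, 0.02]
    - [0, 0, 0.02]
    - [0, 0, 0.02]
  rotation:
    - [0, 0, 0]
    - [0, 0, 0]
    - [0, 0, 0]

```text
time: 19.8
position: [597.6, 185.0, 118.6]
orientation: [1.0, 0.0, 0.0, -0.0]
wrist_force: [0.3, -0.6, -2.2]
grip_width: 13.4
finger_force: 59.5
```

carry_out:
  gripper: [0, 0, 0]
  xyz:
    - [0, 0, 0.02]
    - [0, 0, 0.02]
    - [0, 0, 0.02]
  rotation:
    - [0, 0, 0]
    - [0, 0, 0]
    - [0, 0, 0]

```text
time: 20.05
position: [597.5, 184.9, 116.8]
orientation: [1.0, 0.0, -0.0, 0.0]
wrist_force: [0.2, 0.1, -2.9]
grip_width: 13.4
finger_force: 59.5
```

carry_out:
  gripper: [0, 0, 0]
  xyz:
    - [0, 0, 0.013]
    - [0, 0, 0.013]
    - [0, 0, 0.013]
  rotation:
    - [0, 0, 0]
    - [0, 0, 0]
    - [0, 0, 0]

```text
time: 20.3
position: [597.7, 185.0, 116.1]
orientation: [1.0, 0.0, 0.0, -0.0]
wrist_force: [-1.0, 0.1, -0.8]
grip_width: 13.7
finger_force: 59.8
```

carry_out:
  gripper: [0, 0, 60, 60, 60]
  xyz:
    - [0, 0, 0.007]
    - [0, 0, 0.007]
    - [0, 0, 0.007]
    - [0, 0, 0.007]
    - [0, 0, 0.007]
  rotation:
    - [0, 0, 0]
    - [0, 0, 0]
    - [0, 0, 0]
    - [0, 0, 0]
    - [0, 0, 0]

```text
time: 20.72
position: [597.7, 185.0, 115.3]
orientation: [1.0, -0.0, 0.0, -0.0]
wrist_force: [0.1, 0.0, -0.5]
grip_width: 49.5
finger_force: 0.0
```

carry_out:
  gripper: [60, 100, 100, 100]
  xyz:
    - [0, 0, -0.2]
    - [0, 0, -0.6]
    - [0, 0, -1]
    - [0, 0, -1]
  rotation:
    - [0, 0, 0]
    - [0, 0, 0]
    - [0, 0, 0]
    - [0, 0, 0]

```text
time: 21.05
position: [601.0, 186.5, 201.8]
orientation: [1.0, -0.0, 0.005, -0.002]
wrist_force: [1.2, 0.3, 1.1]
grip_width: 84.1
finger_force: 0.0
```

carry_out:
  gripper: [100, 100, 100]
  xyz:
    - [-0.2, 1, 0]
    - [-0.2, 1, 0]
    - [-0.2, 1, 0]
  rotation:
    - [0, 0, 0]
    - [0, 0, 0]
    - [0, 0, 0]

```text
time: 21.3
position: [581.0, 95.0, 194.8]
orientation: [1.0, -0.005, -0.001, 0.003]
wrist_force: [-0.1, -1.1, 0.6]
grip_width: 85.3
finger_force: 0.0
```

carry_out:
  gripper: [100, 100, 100]
  xyz:
    - [-0.4, 1, 0]
    - [-0.4, 1, 0]
    - [-0.4, 1, 0]
  rotation:
    - [0, 0, 0]
    - [0, 0, 0]
    - [0, 0, 0]

```text
time: 21.55
position: [547.1, 16.2, 194.6]
orientation: [1.0, -0.005, -0.001, 0.003]
wrist_force: [-0.6, -1.4, 0.1]
grip_width: 85.4
finger_force: 0.0
```

carry_out:
  gripper: [100, 100, 100]
  xyz:
    - [-0.4, 1, 0]
    - [-0.4, 1, 0]
    - [-0.4, 1, 0]
  rotation:
    - [0, 0, 0]
    - [0, 0, 0]
    - [0, 0, 0]

```text
time: 21.8
position: [514.6, -63.3, 194.7]
orientation: [1.0, -0.005, -0.001, 0.002]
wrist_force: [-0.6, -0.9, -0.6]
grip_width: 85.5
finger_force: 0.0
```

carry_out:
  gripper: [100, 100, 100]
  xyz:
    - [-0.4, 1, 0]
    - [-0.4, 1, 0]
    - [-0.4, 1, 0]
  rotation:
    - [0, 0, 0]
    - [0, 0, 0]
    - [0, 0, 0]

```text
time: 22.05
position: [482.3, -142.9, 195.0]
orientation: [1.0, -0.005, -0.001, 0.002]
wrist_force: [-0.1, -0.3, -1.1]
grip_width: 85.0
finger_force: 0.0
```

carry_out:
  gripper: [100, 100, 100]
  xyz:
    - [-0.4, 1, 0]
    - [-0.4, 1, 0]
    - [-0.4, 1, 0]
  rotation:
    - [0, 0, 0]
    - [0, 0, 0]
    - [0, 0, 0]

```text
time: 22.3
position: [450.1, -222.6, 195.1]
orientation: [1.0, -0.005, -0.001, 0.002]
wrist_force: [-0.7, -1.2, 1.3]
grip_width: 85.4
finger_force: 0.0
```

carry_out:
  gripper: [100, 100, 100, 100]
  xyz:
    - [-0.045, 0.38, 0.5]
    - [-0.045, 0.38, 0.8]
    - [-0.045, 0.38, 0.8]
    - [-0.045, 0.38, 0.8]
  rotation:
    - [0, 0, 0]
    - [0, 0, 0]
    - [0, 0, 0]
    - [0, 0, 0]

```text
time: 22.63
position: [449.1, -244.7, 130.3]
orientation: [1.0, -0.0, -0.002, -0.001]
wrist_force: [-0.1, 0.2, 0.9]
grip_width: 85.3
finger_force: 0.0
```

```bash
python3 - <<'E'
from fit import *
p=optics.read_camera("side"); q=optics.read_camera("top")
for n,i in(("side",p),("top",q)):
    print(n,edgefit(i,(597.2,185),[(31,90)],6), "ring",edgefit(i,(450,-245.6),[(25,24),(15,24)],4))
im=[cv2.resize(i["pixels"][v-60:v+60,u-60:u+60],(400,400),interpolation=3) for i,u,v in((q,170,170),(p,185,220))]
cv2.imwrite("pics/c7.png",np.hstack(im)); print(bot.sense()["position"])
E
```

```text
side (array([595.7, 185.8]), 240) ring (array([ 449.5, -245.2]), 366)
top (array([596.2, 185.5]), 250) ring (array([ 449.5, -247.1]), 249)
[ 451.28697453 -244.60425653  132.5490697 ]
```

View pics/c7.png

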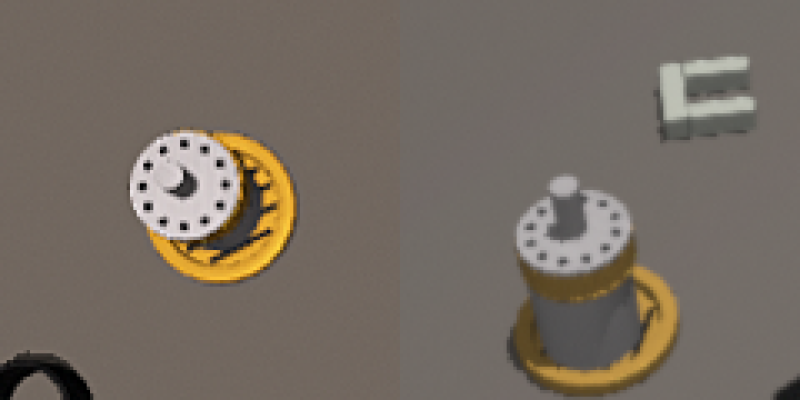

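The strainer is level on the funnel at (596.0,185.6). Now the ring.

carry_out:
  gripper: [100, 100, 100, 100]
  xyz:
    - [0, 0, 0.3]
    - [0, 0, 0.7]
    - [0, 0, 0.7]
    - [0, 0, 0.7]
  rotation:
    - [0, 0, 0]
    - [0, 0, 0]
    - [0, 0, 0]
    - [0, 0, 0]

```text
time: 23.07
position: [450.2, -244.5, 75.9]
orientation: [1.0, 0.001, -0.0, -0.0]
wrist_force: [-0.4, 0.4, 0.5]
grip_width: 85.3
finger_force: 0.0
```

carry_out:
  gripper: [100, 90, 90, 90, 90]
  xyz:
    - [0, 0, 0.3]
    - [0, 0, 0.55]
    - [0, 0, 0.7]
    - [0, 0, 0.7]
    - [0, 0, 0.7]
  rotation:
    - [0, 0, 0]
    - [0, 0, 0]
    - [0, 0, 0]
    - [0, 0, 0]
    - [0, 0, 0]

```text
time: 23.48
position: [450.8, -245.5, 20.5]
orientation: [1.0, 0.0, 0.0, 0.0]
wrist_force: [0.7, -0.5, 1.0]
grip_width: 77.0
finger_force: 0.0
```

carry_out:
  gripper: [30, 30, 30, 30, 30]
  xyz:
    - [0, 0, 0]
    - [0, 0, 0]
    - [0, 0, 0]
    - [0, 0, 0]
    - [0, 0, 0]
  rotation:
    - [0, 0, 0]
    - [0, 0, 0]
    - [0, 0, 0]
    - [0, 0, 0]
    - [0, 0, 0]

```text
time: 23.9
position: [451.0, -246.1, 21.2]
orientation: [1.0, -0.0, 0.001, 0.001]
wrist_force: [-2.4, 1.5, 11.5]
grip_width: 48.0
finger_force: 59.8
```

carry_out:
  gripper: [30, 30, 30]
  xyz:
    - [0, 0, 0]
    - [0, 0, 0]
    - [0, 0, 0]
  rotation:
    - [0, 0, 0]
    - [0, 0, 0]
    - [0, 0, 0]

```text
time: 24.15
position: [451.0, -246.1, 21.2]
orientation: [1.0, -0.0, 0.001, 0.001]
wrist_force: [-2.4, 0.1, 12.2]
grip_width: 48.0
finger_force: 59.8
```

carry_out:
  gripper: [30, 30, 30, 30]
  xyz:
    - [0, 0, -0.3]
    - [0, 0, -0.7]
    - [0, 0, -1]
    - [0, 0, -1]
  rotation:
    - [0, 0, 0]
    - [0, 0, 0]
    - [0, 0, 0]
    - [0, 0, 0]

```text
time: 24.48
position: [452.8, -246.8, 104.2]
orientation: [1.0, -0.0, 0.004, 0.002]
wrist_force: [1.4, -0.8, -2.4]
grip_width: 47.3
finger_force: 64.0
```

carry_out:
  gripper: [30, 30, 30]
  xyz:
    - [0.2, -0.5, -0.5]
    - [0.4, -1, -0.8]
    - [0.4, -1, -0.8]
  rotation:
    - [0, 0, 0]
    - [0, 0, 0]
    - [0, 0, 0]

```text
time: 24.73
position: [483.6, -162.5, 165.3]
orientation: [1.0, 0.001, 0.001, -0.0]
wrist_force: [0.9, 0.1, -3.2]
grip_width: 47.2
finger_force: 64.0
```

carry_out:
  gripper: [30, 30, 30]
  xyz:
    - [0.2, -0.5, 0]
    - [0.4, -1, 0]
    - [0.4, -1, 0]
  rotation:
    - [0, 0, 0]
    - [0, 0, 0]
    - [0, 0, 0]

```text
time: 24.98
position: [516.8, -76.2, 163.8]
orientation: [1.0, 0.005, 0.002, -0.002]
wrist_force: [1.0, 1.3, -2.7]
grip_width: 47.6
finger_force: 64.1
```

carry_out:
  gripper: [30, 30, 30]
  xyz:
    - [0.2, -0.5, 0]
    - [0.4, -1, 0]
    - [0.4, -1, 0]
  rotation:
    - [0, 0, 0]
    - [0, 0, 0]
    - [0, 0, 0]

```text
time: 25.23
position: [548.1, 3.9, 163.4]
orientation: [1.0, 0.005, 0.001, -0.003]
wrist_force: [0.6, 1.1, -2.3]
grip_width: 47.4
finger_force: 64.1
```

carry_out:
  gripper: [30, 30, 30]
  xyz:
    - [0.2, -0.5, 0]
    - [0.4, -1, 0]
    - [0.4, -1, 0]
  rotation:
    - [0, 0, 0]
    - [0, 0, 0]
    - [0, 0, 0]

```text
time: 25.48
position: [579.5, 84.3, 163.4]
orientation: [1.0, 0.005, 0.001, -0.003]
wrist_force: [-0.5, 1.9, -2.7]
grip_width: 47.1
finger_force: 64.1
```

carry_out:
  gripper: [30, 30, 30, 30, 30]
  xyz:
    - [0.1, -0.4, 0]
    - [0.23, -0.8, 0]
    - [0.23, -1, 0]
    - [0.23, -1, 0]
    - [0.23, -1, 0]
  rotation:
    - [0, 0, 0]
    - [0, 0, 0]
    - [0, 0, 0]
    - [0, 0, 0]
    - [0, 0, 0]

```text
time: 25.9
position: [595.5, 155.5, 162.4]
orientation: [1.0, 0.002, -0.001, 0.0]
wrist_force: [0.1, -0.1, -3.9]
grip_width: 47.5
finger_force: 64.1
```

carry_out:
  gripper: [30, 30, 30, 30, 30]
  xyz:
    - [0, -0.39, 0]
    - [0, -0.39, 0]
    - [0, -0.39, 0]
    - [0, -0.39, 0]
    - [0, -0.39, 0]
  rotation:
    - [0, 0, 0]
    - [0, 0, 0]
    - [0, 0, 0]
    - [0, 0, 0]
    - [0, 0, 0]

```text
time: 26.32
position: [596.4, 183.3, 162.9]
orientation: [1.0, -0.001, -0.0, 0.001]
wrist_force: [-0.3, -0.2, -3.1]
grip_width: 47.3
finger_force: 64.1
```

```bash
python3 - <<'E'
from fit import *
p=optics.read_camera("side"); t=bot.sense()["position"]; print(t)
z0=t[2]-21
im=p["pixels"].copy()
for r,z in((25,z0),(25,z0+24),(8,124)):
    for a in np.linspace(0,6.28,60): 
        u,v=world2pix(p,[596+r*np.cos(a),185.4+r*np.sin(a),z]); im[int(v),int(u)]=(255,0,255)
cv2.imwrite("pics/c8.png",cv2.resize(im[150:290,110:250],(560,560),interpolation=0))
E
```

```text
[596.49820754 183.51479669 163.03445351]
```

View pics/c8.png

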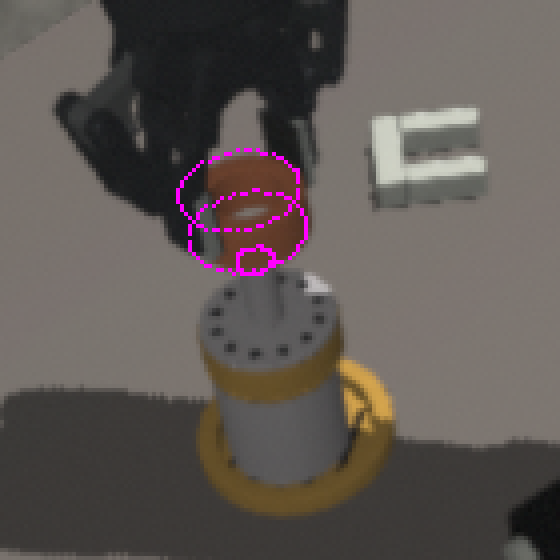

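The ring is level over the post but about 1.5 mm short in y. Correcting that and lowering.

carry_out:
  gripper: [30, 30, 30, 30, 30]
  xyz:
    - [0, -0.02, 0]
    - [0, -0.02, 0.1]
    - [0, -0.02, 0.2]
    - [0, -0.02, 0.4]
    - [0, -0.02, 0.4]
  rotation:
    - [0, 0, 0]
    - [0, 0, 0]
    - [0, 0, 0]
    - [0, 0, 0]
    - [0, 0, 0]

```text
time: 26.78
position: [594.3, 186.3, 127.7]
orientation: [1.0, 0.0, -0.003, 0.001]
wrist_force: [-1.1, -0.3, -3.3]
grip_width: 47.6
finger_force: 64.0
```

carry_out:
  gripper: [30, 30, 30, 30]
  xyz:
    - [0, 0, 0.1]
    - [0, 0, 0.2]
    - [0, 0, 0.2]
    - [0, 0, 0.2]
  rotation:
    - [0, 0, 0]
    - [0, 0, 0]
    - [0, 0, 0]
    - [0, 0, 0]

```text
time: 27.12
position: [596.1, 187.3, 114.8]
orientation: [1.0, 0.0, -0.0, 0.0]
wrist_force: [-0.6, 0.5, -2.3]
grip_width: 47.4
finger_force: 64.0
```

carry_out:
  gripper: [30, 30, 30]
  xyz:
    - [0, 0.018, 0.025]
    - [0, 0.018, 0.025]
    - [0, 0.018, 0.025]
  rotation:
    - [0, 0, 0]
    - [0, 0, 0]
    - [0, 0, 0]

```text
time: 27.37
position: [596.6, 185.8, 113.6]
orientation: [1.0, -0.0, 0.0, -0.0]
wrist_force: [0.1, -0.5, -2.6]
grip_width: 47.8
finger_force: 64.1
```

carry_out:
  gripper: [30, 30, 30]
  xyz:
    - [0, 0, 0.015]
    - [0, 0, 0.015]
    - [0, 0, 0.015]
  rotation:
    - [0, 0, 0]
    - [0, 0, 0]
    - [0, 0, 0]

```text
time: 27.62
position: [596.4, 185.9, 112.2]
orientation: [1.0, -0.0, 0.0, 0.0]
wrist_force: [0.8, 0.2, -2.8]
grip_width: 47.6
finger_force: 64.1
```

carry_out:
  gripper: [30, 30, 30]
  xyz:
    - [0, 0, 0.015]
    - [0, 0, 0.015]
    - [0, 0, 0.015]
  rotation:
    - [0, 0, 0]
    - [0, 0, 0]
    - [0, 0, 0]

```text
time: 27.87
position: [596.6, 186.0, 111.4]
orientation: [1.0, 0.0, 0.0, -0.0]
wrist_force: [-1.4, -0.3, 2.9]
grip_width: 47.7
finger_force: 64.5
```

carry_out:
  gripper: [100, 100, 100, 100, 100]
  xyz:
    - [0, 0, 0]
    - [0, 0, 0]
    - [0, 0, 0]
    - [0, 0, 0]
    - [0, 0, 0]
  rotation:
    - [0, 0, 0]
    - [0, 0, 0]
    - [0, 0, 0]
    - [0, 0, 0]
    - [0, 0, 0]

```text
time: 28.28
position: [596.5, 186.0, 110.9]
orientation: [1.0, 0.0, 0.0, -0.0]
wrist_force: [0.9, 0.1, 0.4]
grip_width: 85.3
finger_force: 0.0
```

carry_out:
  gripper: [100, 100, 100, 100, 100]
  xyz:
    - [0, 0, -0.2]
    - [0, 0, -0.6]
    - [0, 0, -1]
    - [0, 0, -1]
    - [0, 0, -1]
  rotation:
    - [0, 0, 0]
    - [0, 0, 0]
    - [0, 0, 0]
    - [0, 0, 0]
    - [0, 0, 0]

```text
time: 28.7
position: [597.7, 186.4, 193.2]
orientation: [1.0, -0.0, 0.002, -0.001]
wrist_force: [-0.0, -0.6, -1.4]
grip_width: 85.2
finger_force: 0.0
```

carry_out:
  gripper: [100, 100, 100, 100]
  xyz:
    - [0, 1, 0]
    - [0, 1, 0]
    - [0, 1, 0]
    - [0, 1, 0]
  rotation:
    - [0, 0, 0]
    - [0, 0, 0]
    - [0, 0, 0]
    - [0, 0, 0]

```text
time: 29.03
position: [595.9, 102.0, 189.5]
orientation: [1.0, -0.003, -0.001, 0.001]
wrist_force: [-0.7, 1.0, -0.6]
grip_width: 85.3
finger_force: 0.0
```

carry_out:
  gripper: [100, 100, 100, 100, 100]
  xyz:
    - [0, 1, 0]
    - [0, 1, 0]
    - [0, 1, 0]
    - [0, 1, 0]
    - [0, 1, 0]
  rotation:
    - [0, 0, 0]
    - [0, 0, 0]
    - [0, 0, 0]
    - [0, 0, 0]
    - [0, 0, 0]

```text
time: 29.45
position: [596.1, 27.3, 190.2]
orientation: [1.0, 0.0, -0.001, -0.0]
wrist_force: [0.4, 0.1, 0.3]
grip_width: 85.2
finger_force: 0.0
```

```bash
python3 - <<'E'
from fit import *
p=optics.read_camera("side"); q=optics.read_camera("top")
for n,i in(("side",p),("top",q)):
    print(n,"flange",edgefit(i,(597.2,185),[(31,90)],6), "ring",edgefit(i,(596,185.6),[(25,114),(15,114)],6))
im=[cv2.resize(i["pixels"][v-60:v+60,u-60:u+60],(400,400),interpolation=3) for i,u,v in((q,170,170),(p,185,220))]
cv2.imwrite("pics/c9.png",np.hstack(im)); print(bot.sense()["position"])
E
```

```text
side flange (array([595.7, 186.5]), 222) ring (array([595. , 186.2]), 485)
top flange (array([596.7, 185.9]), 248) ring (array([595.2, 186.1]), 498)
[596.16424191  28.33217291 190.51218087]
```

View pics/c9.png

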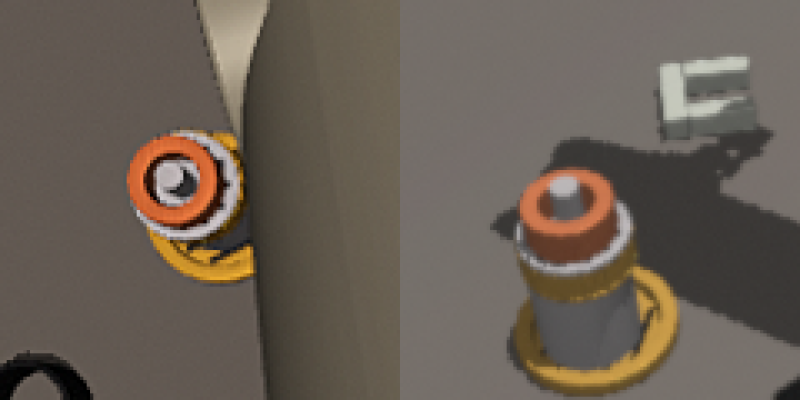

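The ring lies flat around the post, within about 1 mm of the strainer's axis, and the whole stack is level with the arm clear of it. Handing in.

```bash
python3 -c "
from workcell import bot
print(bot.finish_job())"
```

```text
the job is handed in; nothing more can be done
None
```

The sampling drain is assembled (cup, funnel, strainer and ring, each released and level in the last pictures) and handed in at about 30 s; the hand-in call returned no verdict.

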